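Start the clamp screw of the filing jig without crossing its thread

ROBOT

A 6-joint arm with a two-finger parallel gripper is mounted at the origin on a cart in front of the work surface, level with it; the furniture and walls round the work are solid. World frame = base frame: x ahead of the robot, y to its left, z up, the work surface at z = 0. Lengths are in mm, angles in rad, forces in N, time in s.
With the tool pointing down it reaches from about 400 to 825 mm from the base axis. Payload 7 kg.
Tool frame: the origin (TCP) lies at the very end of the fingers, on their centre line; the grasp point (between the pads) lies 19 mm behind it; z points along the fingers, y is the direction in which the jaws open and shut (so a half turn about z gives the same grasp; the last joint's range is limited). The gripper opens to 88 mm and grips with 3 to 60 N. Pads are 19 mm wide; open, the fingers measure 130 mm over their backs; the gripper's body (78 mm by 193 mm) begins 47 mm behind the grasp point.
Start: joints at [-0.89, 0.359, 0.012, 0, -1.224, -0.288], TCP at [258.346, -623.58, 226.561] pointing down, gripper open.
Joint ranges: [-3.07, 3.07], [-1.43, 2.12], [-1.02, 1.25], [-3.03, 1.67], [-3.05, -0], [-3.03, 3.03]. Speed limits (rad/s): [2.39, 2.39, 3.01, 3.14, 3.14, 3.14].

INTERFACE

Orientations are given as a unit quaternion [x, y, z, w].
In Python, from plant import bot gives the robot as it stands. Calls block until the motion is done:
- bot.move_ptp(position, orientation): joint-space move of the TCP to a pose.
- bot.line_to(position, velocity=150, ori=None): straight line of the TCP; ori=None keeps the orientation; velocity is the mean speed in mm/s.
- bot.move_joints(angles): joint-space move.
- bot.move_gripper(opening, force=None): finger opening in mm; force is the grip in N (None keeps the last); returns when the fingers have stopped.
- bot.pause(seconds).
- bot.solve_ik(position, orientation): joint angles nearest the present ones, or None.
- bot.read_state(): the state.
- bot.camera(name): name is "side" or "top" or "wrist"; returns the picture (480x640x3 uint8, red, green, blue); there is no depth.
- bot.get_calibration(name): a dict with "fx", "fy", "cx", "cy" (pixels), "view" (4x4, takes a point from world to camera coordinates); the wrist camera has in their place "T_tool_cam" (4x4, takes a point from camera to tool coordinates, whose origin is the TCP and whose axes are the flange's). Camera axes: x right, y up, looking along -z (the intrinsics and any distortion apply to the point x, -y, -z); pixel columns grow to the right and rows downward; lengths in mm; the calibration is good to about 2 mm. The wrist camera is an equidistant fisheye: a pixel r from the principal point sees the ray r / f radians off the axis. A picture is of the moment at which its call begins: read the wrist's pose just before it. get_calibration takes no time and is no camera call.
A pose or a line that the arm cannot do raises bot.Unreachable and nothing moves.
- bot.close_job(): hands the job in, once; it reports no verdict.
The state is a dict: "t": time; "joint_pos": joint angles; "qvel": joint speeds; "tau": joint torques, N m; "tcp_pos": TCP position; "eef_rot": TCP orientation; "contact_force": force on the tool from outside, world axes, zero at the start; "moment": the same for the moment, N m; "width": finger opening in mm.
Only numpy, scipy, OpenCV 4.12 (cv2) and the standard library are available. Lean on these libraries where they do the work, as an engineer would, in place of code of your own. Each camera call takes 0.05 s, during which the arm holds its last target. There are 200 camera calls.

TASK

Take the black-knobbed clamp screw out of its wooden block and lower it upright and gently, round nose first, into the brass-lined boss of the filing jig until it rests on the thread. To be sure that it does not cross-thread, keep it resting on the thread and turn it backward (counter-clockwise from above) until you feel it drop, then screw it forward (clockwise) one full turn, and finish while still holding the knob, so that the screw stays just started and the shear blank below can still be shifted. Do not force it, and leave the blank and the other things on the bench where they are.

Things in the scene. Friction and masses are not known exactly. Their poses are not given: they have to be found in the camera images.
- knob_center (a point): centre of the clamp screw's round black fluted knob (diameter 40 mm, 24 mm high, may be gripped at any yaw), on the screw's axis; z up along the screw. Its underside is 12 mm below this point and starts 46 mm above the top of the block
- thread_end (a point): on the screw's axis at the lower end of its thread, 58 mm below knob_center; z up along the screw, x toward where one of its two thread ridges begins (the other begins opposite). Right-hand two-start thread, lead 12 mm: a full clockwise turn seen from above takes it 12 mm down. Ridges 2 mm thick, 6 mm apart, blunt ends, 2 mm axial play
- clamp_screw: the whole clamp screw, 0.18 to 0.29 kg; origin at the tip of its round nose, 92 mm below knob_center. The nose is the end of a plain pilot, diameter 18 mm, 34 mm long; the thread above it has outer diameter 28 mm. It starts upright in its block, the lower end of the thread resting on the block's top
- boss_mouth (a point): centre of the mouth of the jig's threaded boss, in its top face, 108 mm above the table; x toward the jig's column and where one boss ridge ends (the other opposite). Set down on the thread, the screw rests with thread_end 8 to 14 mm below this point, by its yaw: turned backward it rises 12 mm a turn to 8 mm below, then, once each half turn, with both x axes in line to about 15 degrees, drops to 14 mm below
- boss_foot (a point): centre of the boss's lower end, on its axis, 46 mm below the mouth, open below. Boss: outer diameter 44 mm, bore 32 mm, 21 mm clear between the two ridges, which begin 8 mm below the mouth; mouth widened to 37 mm. One full turn forward from the drop brings thread_end to 26 mm below the mouth, with the knob's underside 20 mm above the mouth
- jig: filing jig, fixed to the table: dark blue-grey cast C-frame with a base plate of 186 x 90 x 14 mm, a column (44 mm wide, 102 mm high, 56 to 90 mm from the boss axis along +x) and an arm (30 mm wide, up to 101 mm high) that carries the boss; origin on the boss axis at the table's height
- stand_hole (a point): mouth of the hole in which the screw starts, in the top of a drilled hardwood block of 60 x 96 x 42 mm fixed to the table, 42 mm above the table; hole 20.6 mm wide, 36 mm deep. A steel pin stands 12 mm proud of the block's other hole, 46 mm from this one along +y
- shear_blank: forged shear half, a dark steel bar about 30 x 193 x 8 mm with a ring at one end, lying lengthwise on the jig's base plate under the boss, its tip toward the robot; origin at the centre of its underside
- dial_gauge: round dial indicator on its back, 101 x 57 x 22 mm, with a short stem, lying on the table on the robot's right; origin at the centre of its underside
- stand_loupe: stand loupe: pale metal barrel with a dark lens on top, diameter 82 mm, 47 mm high, standing behind the work; origin at the centre of its underside
- oil_bottle: cream oil bottle with a red pointed nozzle, diameter 39 mm, 128 mm high, standing on the robot's left; origin at the centre of its underside
Not all that is in view belongs to the job. Leave any blue look-alike of the clamp_screw alone.

How it is judged:
By the outcome, as a careful person would: the job done as asked, in the order asked, and still so for the second after the job is handed in, while the arm keeps its last pose, push and grip.
It also fails if it takes over 72 s, if anything falls off the work surface, if the arm or the gripper's body presses on something with over 40 N, if the wrist force passes 120 N, or if a joint passes its speed limit or range.

## Working session

There is one attempt and no reset: what is moved stays moved. The work goes in short steps, each a Python script; the robot and the scene stay as the last script left them, time stands still between calls to the robot, and variables do not carry over. Pictures are saved under pics/ and viewed, about 8 in all and at most 12, crops included, and the job is handed in when it is done.

```bash
ls; mkdir -p pics
python3 - <<'E'
from plant import bot
import cv2, numpy as np
np.set_printoptions(suppress=True,precision=3)
for n in("side","top"):
    im=bot.camera(n); cv2.imwrite(f"pics/{n}0.png",im[:,:,::-1]); print(n,bot.get_calibration(n))
print(bot.get_calibration("wrist")); print(bot.read_state())
E
```

```text
pics
side {'fx': 536.790045627508, 'fy': 536.790045627508, 'cx': 314.0417961697345, 'cy': 236.2147296696477, 'view': array([[    0.998,    -0.053,    -0.016,  -592.874],
       [    0.044,     0.574,     0.818,  -118.011],
       [   -0.034,    -0.817,     0.575, -1042.235],
       [    0.   ,     0.   ,     0.   ,     1.   ]])}
top {'fx': 469.3944401858696, 'fy': 469.3944401858696, 'cx': 313.98413360294745, 'cy': 239.6908520548578, 'view': array([[    0.012,    -1.   ,     0.019,    38.701],
       [    0.987,     0.015,     0.162,  -584.201],
       [   -0.162,     0.016,     0.987, -1124.98 ],
       [    0.   ,     0.   ,     0.   ,     1.   ]])}
{'fx': 371.64829954431775, 'fy': 371.64829954431775, 'cx': 316.72736107311493, 'cy': 243.415707784135, 'T_tool_cam': array([[  -0.001,    0.959,    0.282,   75.635],
       [   1.   ,    0.001,    0.001,   -1.299],
       [   0.001,    0.282,   -0.959, -157.364],
       [   0.   ,    0.   ,    0.   ,    1.   ]])}
{'t': 0.1, 'joint_pos': array([-0.89 ,  0.359,  0.011, -0.   , -1.224, -0.288]), 'qvel': array([-0.002,  0.   ,  0.004,  0.003,  0.001, -0.   ]), 'tau': array([ -0.001, -58.416,  29.375,   7.015,   0.01 ,  -0.   ]), 'tcp_pos': array([ 258.161, -623.2  ,  225.741]), 'eef_rot': array([-0.195,  0.981,  0.001, -0.   ]), 'contact_force': array([0.564, 0.439, 0.05 ]), 'moment': array([-0.012,  0.025,  0.025]), 'width': 87.75486146731804}
```

View pics/side0.png

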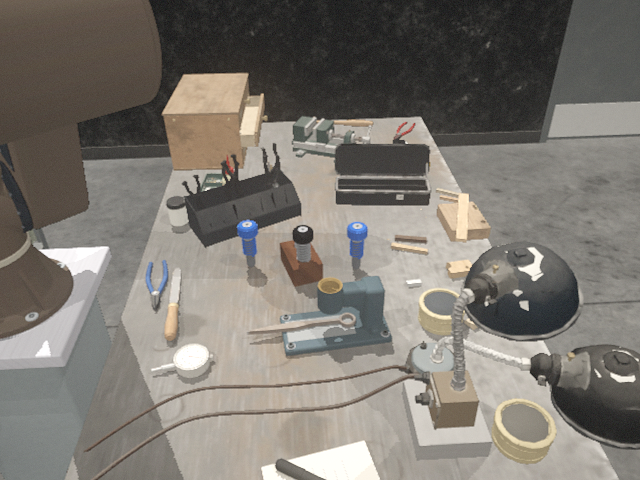

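View pics/top0.png

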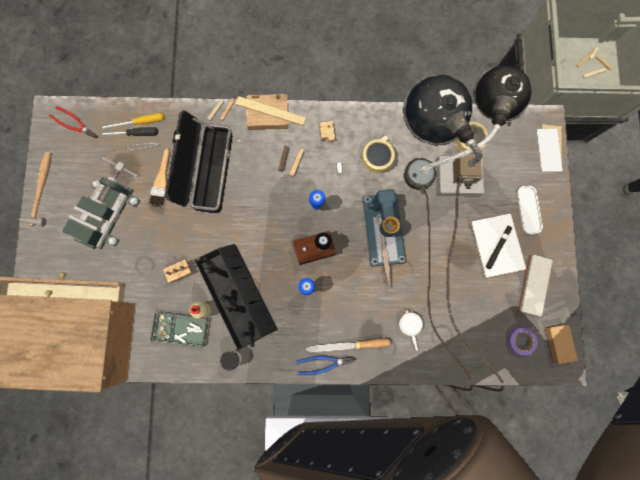

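The black knob is at side (303,235) and top (323,241). The brass boss is at side (330,290) and top (390,226). The blue decoys are beside the block, at top (317,198) and (307,286). Next I'll triangulate coarse positions.

```bash
cat > h.py <<'E'
from plant import bot
import cv2, numpy as np
from scipy.spatial.transform import Rotation as R
np.set_printoptions(suppress=True,precision=2)
def ray(name,px,T=None):
    c=bot.get_calibration(name); u,v=px; x=(u-c["cx"])/c["fx"]; y=(v-c["cy"])/c["fy"]
    if name=="wrist":
        r=np.hypot(x,y)+1e-12; d=np.array([x/r*np.sin(r),-y/r*np.sin(r),-np.cos(r)])
        M=T@c["T_tool_cam"]
    else:
        d=np.array([x,-y,-1]); M=np.linalg.inv(c["view"])
    d=M[:3,:3]@d; return M[:3,3],d/np.linalg.norm(d)
def onplane(name,px,z,T=None):
    o,d=ray(name,px,T); return o+d*(z-o[2])/d[2]
def toolT():
    s=bot.read_state(); T=np.eye(4); T[:3,:3]=R.from_quat(s["eef_rot"]).as_matrix(); T[:3,3]=s["tcp_pos"]; return T
def proj(name,p,T=None):
    c=bot.get_calibration(name)
    V=c["view"] if name!="wrist" else np.linalg.inv(T@c["T_tool_cam"])
    q=(V@np.append(p,1))[:3]; a=np.array([q[0],-q[1],-q[2]])
    if name=="wrist":
        n=np.hypot(a[0],a[1]); k=np.arctan2(n,a[2])/max(n,1e-9)
    else: k=1/a[2]
    return np.array([c["cx"]+c["fx"]*k*a[0],c["cy"]+c["fy"]*k*a[1]])
def down(yaw): # tool z down; tool x at world angle yaw
    c,s=np.cos(yaw),np.sin(yaw)
    return R.from_matrix(np.array([[c,s,0],[s,-c,0],[0,0,-1]])).as_quat()
E
python3 - <<'E'
from h import *
for n,px,z in [("top",(323.5,240.5),112),("side",(303,231),112),("top",(391,226),108),("side",(330,285),108),("top",(317,198),112),("top",(307,286),112)]:
    print(n,px,onplane(n,px,z))
def tri(a,b):
    o1,d1=ray("top",a);o2,d2=ray("side",b)
    t=np.linalg.lstsq(np.c_[d1,-d2],o2-o1,rcond=None)[0]; p,q=o1+t[0]*d1,o2+t[1]*d2; return (p+q)/2,np.linalg.norm(p-q)
print("lamp",tri((437,105),(522,285)),"lamp2",tri((503,92),(615,385)),"neckbend",tri((475,150),(462,295)))
K=onplane("top",(323.5,240.5),112)
for yaw in np.arange(-180,180,30):
    r=[]
    for p in(K,onplane("top",(391,226),108)):
        for z in(250,):
            q=bot.solve_ik([p[0],p[1],z],down(np.radians(yaw))); r.append(None if q is None else q[[0,5]])
    print(yaw,r)
E
```

```text
top (323.5, 240.5) [571.39  25.09 112.  ]
side (303, 231) [575.73  19.52 112.  ]
top (391, 226) [ 609.47 -135.84  108.  ]
side (330, 285) [ 614.8  -135.88  108.  ]
top (317, 198) [674.2   41.53 112.  ]
top (307, 286) [463.9   62.47 112.  ]
lamp (array([ 886.28, -235.68,  175.97]), np.float64(0.11223907110560478)) lamp2 (array([ 937.94, -404.3 ,  154.72]), np.float64(8.618046663645579)) neckbend (array([ 766.54, -304.13,  222.19]), np.float64(11.565883698572245))
-180 [array([ 0.39, -1.96]), array([ 0.09, -1.66])]
-150 [array([ 0.39, -1.43]), array([ 0.09, -1.14])]
-120 [array([ 0.39, -0.91]), array([ 0.09, -0.62])]
-90 [array([ 0.39, -0.39]), array([ 0.09, -0.09])]
-60 [array([0.39, 0.14]), array([0.09, 0.43])]
-30 [array([0.39, 0.66]), array([0.09, 0.95])]
0 [array([0.39, 1.18]), array([0.09, 1.48])]
30 [array([0.39, 1.71]), array([0.09, 2.  ])]
60 [array([0.39, 2.23]), array([0.09, 2.53])]
90 [array([0.39, 2.76]), None]
120 [array([ 0.39, -3.  ]), array([ 0.09, -2.71])]
150 [array([ 0.39, -2.48]), array([ 0.09, -2.19])]
```

Run:
```python
from h import *
import pickle
bot.line_to([258,-623,300],250)
t=bot.read_state()["t"]
Y=np.radians(-120)
for n,p in(("boss",[612,-136,215]),("knob",[573.5,22,220])):
    bot.move_ptp([p[0],p[1],300],down(Y)) if n=="boss" else bot.line_to([p[0],p[1],p[2]],250)
    if n=="boss": bot.line_to(p,200)
    bot.pause(0.2)
    T=toolT(); im=bot.camera("wrist"); cv2.imwrite(f"pics/{n}1.png",im[:,:,::-1]); pickle.dump(T,open(f"{n}T.pkl","wb"))
    s=bot.read_state(); print(n,s["t"],s["tcp_pos"],s["joint_pos"],s["contact_force"],proj("wrist",[p[0],p[1],110],T))
a=cv2.imread("pics/boss1.png")[60:420,120:520];b=cv2.imread("pics/knob1.png")[60:420,120:520]
cv2.imwrite("pics/both1.png",np.hstack([a,b]))
```

```text
boss 3.525 [ 612.64 -136.08  216.47] [ 0.09  0.29 -0.12  0.   -1.17 -0.62] [0.48 0.82 0.17] [320.38 241.7 ]
knob 4.575 [573.59  21.06 219.79] [ 0.38  0.2  -0.23  0.   -1.15 -0.9 ] [-0.35 -0.04 -0.11] [319.69 242.19]
```

View pics/both1.png

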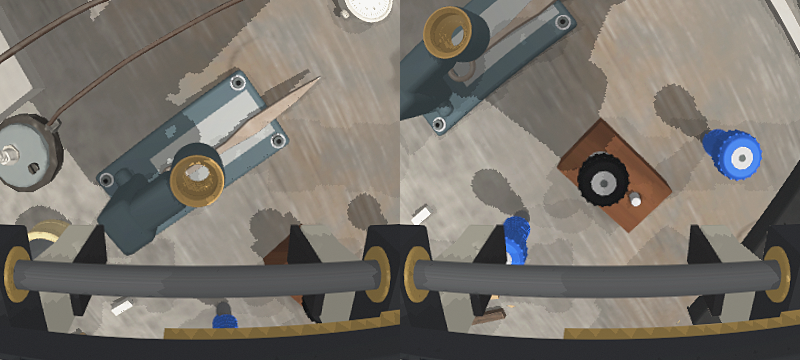

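The boss rim is at about px (317,241) in the first view, and the knob is at about (323,240) in the second. I'll refine both with masks.

Run:
```python
from h import *
import pickle
for n,c,z in(("boss",(317,241),108),("knob",(323,240),112)):
    im=cv2.imread(f"pics/{n}1.png"); T=pickle.load(open(f"{n}T.pkl","rb"))
    hsv=cv2.cvtColor(im,cv2.COLOR_BGR2HSV); 
    m=((hsv[...,0]>12)&(hsv[...,0]<30)&(hsv[...,1]>110)) if n=="boss" else (hsv[...,2]<50)
    roi=np.zeros(m.shape,np.uint8); cv2.circle(roi,c,38,255,-1); m=cv2.bitwise_and(m.astype(np.uint8)*255,roi)
    m=cv2.morphologyEx(m,cv2.MORPH_OPEN,np.ones((3,3)))
    k=max(cv2.findContours(m,0,cv2.CHAIN_APPROX_NONE)[0],key=cv2.contourArea); h=cv2.convexHull(k)
    e=cv2.fitEllipse(h); (cc,r)=cv2.minEnclosingCircle(h)
    print(n,e,cc,r,onplane("wrist",e[0],z,T),onplane("wrist",cc,z,T))
    pts=np.array([onplane("wrist",p[0],z,T)[:2] for p in k]); A=np.c_[pts,np.ones(len(pts))]
    s=np.linalg.lstsq(A,(pts**2).sum(1),rcond=None)[0]; print(s[:2]/2,np.sqrt(s[2]+(s[:2]**2).sum()/4))
    print(T[:3,3])
    if n=="boss":
        # bolt heads for jig yaw
        for q in((237-0,83),(106,181),(278,141)): print(q,onplane("wrist",(q[0]+120,q[1]+60),16,T)[:2])
    o=cv2.ellipse(im,e,(0,255,0),1); cv2.imwrite(f"pics/fit_{n}.png",cv2.resize(o[c[1]-60:c[1]+60,c[0]-60:c[0]+60],None,fx=3,fy=3))
cv2.imwrite("pics/fits.png",np.hstack([cv2.imread(f"pics/fit_{n}.png") for n in("boss","knob")]))
```

```text
boss ((316.70391845703125, 240.576904296875), (51.61055374145508, 53.9891357421875), 87.94505310058594) (316.6233825683594, 240.31539916992188) 27.032487869262695 [ 614.22 -137.61  108.  ] [ 614.17 -137.82  108.  ]
[ 614.5  -137.21] 19.774526166016184
[ 612.84 -136.14  216.74]
(237, 83) [ 545.78 -179.71]
(106, 181) [ 708.29 -161.07]
(278, 141) [ 537.52 -110.08]
knob ((322.8001708984375, 239.60560607910156), (50.597347259521484, 53.1201171875), 166.68045043945312) (323.0679626464844, 239.3627166748047) 26.615121841430664 [570.23  20.92 112.  ] [569.96  20.86 112.  ]
[570.41  21.22] 19.137816310217048
[573.6   21.   219.84]
```

View pics/fits.png

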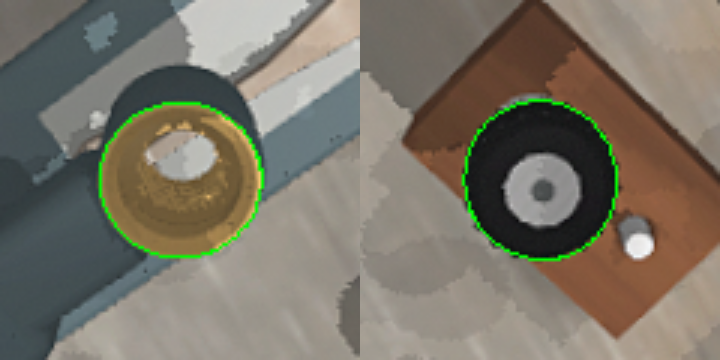

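```bash
cat >> h.py <<'E'
def show(tag):
    s=bot.read_state(); print(tag,"t%.2f"%s["t"],s["tcp_pos"],"F",s["contact_force"],"M",s["moment"],"w%.1f"%s["width"],"j6 %.2f"%s["joint_pos"][5]); return s
E
python3 - <<'E'
from h import *
p=np.array([571.4,22.8])
for yaw in(-30,-120):
    o=down(np.radians(yaw)); j=np.array([np.sin(np.radians(yaw)),-np.cos(np.radians(yaw))])
    if yaw==-30:
        bot.line_to([*p,140],150,o); bot.move_gripper(60,20)
    else: bot.line_to([*p,83],100,o)
    bot.line_to([*p,83],80); show("at")
    bot.move_gripper(30,20); bot.pause(.2)
    for i in range(3):
        s=show("grip"); f=s["contact_force"][:2]@j
        if abs(f)<1.5: break
        p=p+j*np.clip(f*0.15,-1,1); bot.line_to([*p,83],30); bot.pause(.1)
    print(p)
    if yaw==-30: bot.move_gripper(55)
im=bot.camera("wrist"); cv2.imwrite("pics/grip.png",im[40:440,100:540,::-1])
E
```

```text
at t7.85 [571.77  22.88  83.34] F [ 0.66 -0.17  0.48] M [-0.03  0.15 -0.04] w59.8 j6 0.67
grip t8.53 [571.71  22.93  83.32] F [-0.17  1.06  2.77] M [0.2  0.27 0.03] w39.8 j6 0.67
[571.4  22.8]
at t11.03 [571.39  22.79  83.  ] F [ 0.87 -0.08 -0.24] M [0.02 0.05 0.01] w55.0 j6 -0.91
grip t11.65 [571.34  22.84  83.01] F [-0.67  0.6   0.28] M [0.31 0.34 0.01] w39.9 j6 -0.91
[571.4  22.8]
```

View pics/grip.png

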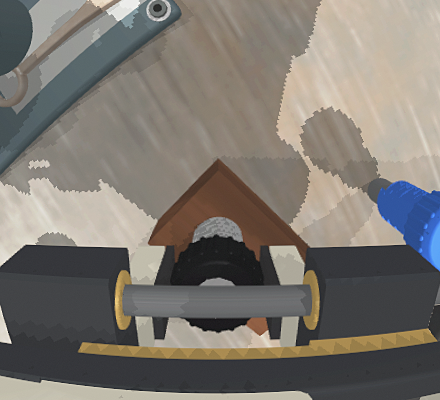

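Run:
```python
from h import *
bot.line_to([571.4,22.8,215],130); bot.pause(.2); show("lift")
b=[614.2,-137.6]
bot.line_to([*b,215],180); bot.line_to([*b,192],80); bot.pause(.2); show("above")
im=bot.camera("side")
print("boss",proj("side",[*b,108]),"nose",proj("side",[*b,117]),"knob",proj("side",[*b,209]))
c=im[190:340,250:450]; cv2.imwrite("pics/above.png",cv2.resize(c,None,fx=4,fy=4)[:,:,::-1])
```

```text
lift t13.07 [571.11  22.7  214.24] F [-0.63  0.17 -1.95] M [-0.03  0.03  0.05] w39.5 j6 -0.91
above t14.78 [ 614.53 -137.52  192.55] F [ 1.09 -0.25 -1.72] M [0.01 0.08 0.02] w39.4 j6 -0.61
boss [329.72 285.69] nose [329.72 281.51] knob [329.77 235.77]
```

View pics/above.png

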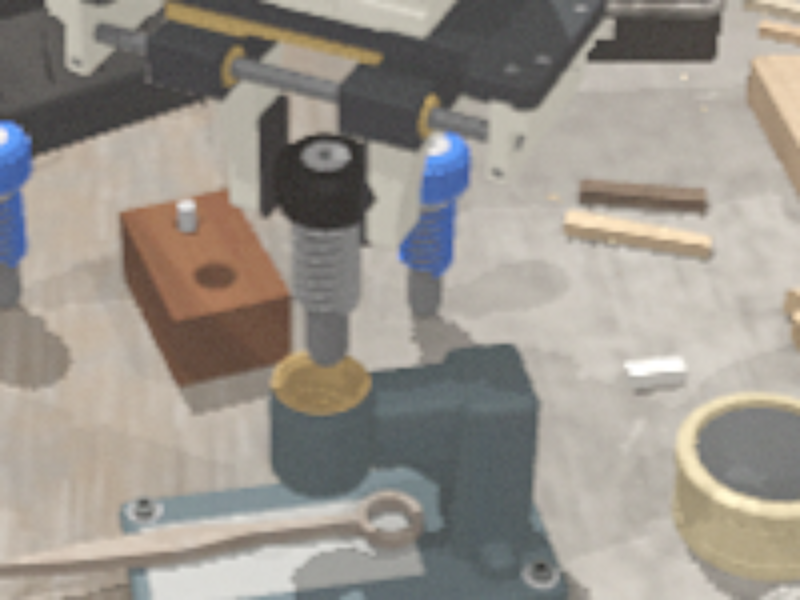

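Run:
```python
from h import *
im=bot.camera("side"); hsv=cv2.cvtColor(im,cv2.COLOR_RGB2HSV)
roi=hsv[275:296,312:350]; m=((roi[...,0]>12)&(roi[...,0]<30)&(roi[...,1]>110))
for r in range(0,21,2):
    x=np.where(m[r])[0]+312; print(275+r,(x.min(),x.max(),(x.min()+x.max())/2) if len(x) else None)
print("screw rows")
g=im.astype(int)
for r in(250,255,260,268,272,276): print(r,[int(v) for v in hsv[r,320:345,1]],[int(v) for v in hsv[r,320:345,2]])
```

```text
275 None
277 None
279 (np.int64(321), np.int64(321), np.float64(321.0))
281 (np.int64(322), np.int64(339), np.float64(330.5))
283 (np.int64(331), np.int64(331), np.float64(331.0))
285 (np.int64(339), np.int64(341), np.float64(340.0))
287 None
289 None
291 None
293 None
295 None
screw rows
250 [23, 20, 19, 11, 6, 6, 6, 7, 5, 2, 0, 7, 5, 7, 8, 10, 2, 4, 6, 11, 14, 17, 20, 21, 21] [178, 177, 165, 140, 125, 121, 124, 112, 103, 107, 106, 111, 110, 116, 124, 125, 128, 129, 129, 120, 75, 88, 162, 191, 191]
255 [25, 25, 23, 13, 10, 8, 6, 8, 4, 10, 2, 2, 4, 4, 9, 2, 2, 2, 2, 10, 18, 20, 20, 22, 22] [175, 174, 169, 142, 124, 124, 120, 122, 130, 134, 121, 118, 120, 124, 119, 116, 123, 126, 126, 133, 171, 195, 191, 188, 188]
260 [100, 49, 18, 9, 8, 6, 6, 4, 8, 2, 4, 10, 6, 4, 2, 4, 2, 6, 6, 8, 21, 22, 18, 17, 18] [163, 165, 157, 137, 134, 133, 125, 128, 128, 122, 122, 130, 131, 127, 122, 123, 125, 127, 127, 133, 161, 182, 181, 190, 196]
268 [104, 106, 68, 27, 18, 23, 15, 5, 5, 8, 2, 5, 7, 8, 9, 4, 6, 16, 24, 24, 23, 21, 22, 22, 18] [101, 99, 116, 161, 173, 163, 122, 99, 103, 102, 105, 101, 106, 100, 112, 119, 127, 157, 191, 193, 186, 181, 186, 189, 187]
272 [106, 114, 64, 31, 22, 22, 16, 2, 5, 5, 7, 9, 2, 7, 10, 5, 15, 22, 21, 23, 22, 21, 21, 19, 20] [106, 103, 123, 162, 177, 166, 141, 109, 110, 111, 113, 109, 104, 105, 105, 104, 105, 162, 192, 188, 185, 186, 186, 185, 188]
276 [110, 104, 72, 35, 23, 22, 18, 2, 2, 2, 7, 2, 2, 7, 10, 3, 13, 23, 22, 22, 23, 22, 20, 19, 20] [107, 105, 127, 160, 181, 172, 143, 107, 111, 113, 112, 107, 106, 105, 104, 101, 115, 170, 197, 193, 192, 194, 191, 192, 192]
```

```bash
cat >> h.py <<'E'
def F(n=3):
    v=[]
    for _ in range(n): bot.pause(.02); v.append(bot.read_state()["contact_force"])
    return np.mean(v,0)
E
python3 - <<'E'
from h import *
p=np.array([612.5,-137.6]); z=192
bot.line_to([*p,z],50)
while z>134:
    z-= 5 if z>150 else 0.7
    bot.line_to([*p,z],60 if z>146 else 15); f=F()
    if z>146 or f[2]>0: print("%.1f"%z,f,p)
    if f[2]>1.5: break
    if np.hypot(*f[:2])>3: p=p+np.clip(f[:2]*.1,-.6,.6)
s=show("rest"); print(z,p)
im=bot.camera("side"); c=im[190:340,250:450]; cv2.imwrite("pics/rest.png",cv2.resize(c,None,fx=4,fy=4)[:,:,::-1])
E
```

```text
187.0 [ 0.48 -0.32 -1.95] [ 612.5 -137.6]
182.0 [-0.13  0.19 -2.18] [ 612.5 -137.6]
177.0 [-0.11  0.01 -2.08] [ 612.5 -137.6]
172.0 [-0.09 -0.07 -2.1 ] [ 612.5 -137.6]
167.0 [-0.31  0.22 -1.91] [ 612.5 -137.6]
162.0 [-0.3  -0.83 -2.13] [ 612.5 -137.6]
157.0 [-0.47 -0.39 -2.07] [ 612.5 -137.6]
152.0 [-0.   -0.71 -2.26] [ 612.5 -137.6]
147.0 [-0.34  0.2  -1.98] [ 612.5 -137.6]
146.3 [ 0.36 -0.09 -2.67] [ 612.5 -137.6]
138.6 [-1.81 -0.02  2.5 ] [ 612.5 -137.6]
rest t21.43 [ 612.64 -137.55  139.04] F [-2.18  0.06  2.5 ] M [0.17 0.7  0.03] w39.8 j6 -0.61
138.60000000000014 [ 612.5 -137.6]
```

```bash
cat > back.py <<'E'
from h import *
p=np.array([612.5,-137.6]); z=138.6; yaw=-120.0; top=z; dropped=False
while yaw<85 and not dropped:
    yaw+=8; z+=8*12/360; bot.line_to([*p,z],10,down(np.radians(yaw)))
    z0=z; f=F(2)
    while f[2]<0.5 and z>z0-7.5:
        z-=0.5; bot.line_to([*p,z],12); f=F(2)
    while f[2]>5: z+=0.2; bot.line_to([*p,z],12); f=F(2)
    s=bot.read_state(); print("yaw %.0f z %.2f tcp %.2f t %.2f"%(yaw,z,s["tcp_pos"][2],s["t"]),f,"Mz %.2f"%s["moment"][2])
    if z0-z>3.5: dropped=True
    if np.hypot(*f[:2])>10 or s["t"]>42: break
print("dropped",dropped); show("end"); bot.camera("side")
E
python3 back.py
```

```text
yaw -112 z 138.87 tcp 139.19 t 21.80 [-1.38 -0.53  3.09] Mz -0.01
yaw -104 z 139.13 tcp 139.42 t 22.12 [-1.25 -0.58  3.96] Mz 0.04
yaw -96 z 139.40 tcp 139.67 t 22.45 [-0.06 -1.71  4.81] Mz -0.03
yaw -88 z 139.67 tcp 139.90 t 22.77 [ 0.79 -1.8   4.72] Mz -0.02
yaw -80 z 139.93 tcp 140.17 t 23.10 [ 1.88 -0.62  4.3 ] Mz 0.02
yaw -72 z 140.20 tcp 140.40 t 23.43 [ 3.48 -0.54  2.98] Mz 0.10
yaw -64 z 140.47 tcp 140.62 t 23.75 [4.87 0.44 2.69] Mz -0.00
yaw -56 z 140.73 tcp 140.81 t 24.07 [5.3  0.93 2.2 ] Mz -0.00
yaw -48 z 141.00 tcp 140.75 t 24.40 [6.1  1.19 1.21] Mz -0.05
yaw -40 z 140.77 tcp 140.37 t 25.01 [5.4  1.36 0.91] Mz 0.01
yaw -32 z 139.53 tcp 139.13 t 26.18 [4.76 2.33 1.86] Mz 0.02
yaw -24 z 138.80 tcp 138.30 t 27.07 [4.55 2.49 1.5 ] Mz -0.07
yaw -16 z 137.57 tcp 137.18 t 28.25 [4.53 3.   0.73] Mz -0.04
yaw -8 z 137.33 tcp 137.08 t 28.86 [3.68 5.06 1.91] Mz -0.05
yaw 0 z 137.60 tcp 137.32 t 29.18 [3.63 3.83 1.61] Mz -0.06
yaw 8 z 137.87 tcp 137.55 t 29.51 [3.01 4.67 2.05] Mz -0.03
yaw 16 z 138.13 tcp 137.81 t 29.83 [2.64 4.31 2.45] Mz -0.04
yaw 24 z 138.40 tcp 138.04 t 30.16 [2.46 4.93 3.1 ] Mz -0.05
yaw 32 z 138.67 tcp 138.26 t 30.48 [1.25 4.46 1.64] Mz -0.05
yaw 40 z 138.93 tcp 138.56 t 30.81 [0.7  3.95 0.96] Mz -0.01
yaw 48 z 138.70 tcp 138.75 t 31.42 [-0.75  3.7   1.79] Mz 0.01
yaw 56 z 138.97 tcp 138.98 t 31.74 [0.12 2.76 1.11] Mz -0.05
yaw 64 z 139.23 tcp 139.22 t 32.07 [0.15 1.93 1.09] Mz -0.01
yaw 72 z 139.00 tcp 139.35 t 32.67 [-0.05  2.55  4.4 ] Mz -0.08
yaw 80 z 139.27 tcp 139.57 t 33.00 [0.73 2.2  4.8 ] Mz 0.03
yaw 88 z 139.53 tcp 139.81 t 33.33 [1.37 2.91 4.85] Mz 0.02
dropped False
end t33.33 [ 612.9  -137.65  139.81] F [0.87 2.91 5.42] M [ 0.86 -0.54  0.02] w39.4 j6 3.01
```

The resting height is periodic over a half turn: it peaks near yaw -52 and then comes down gradually under about 6 N of side load. The thread was passed while hung up, so the drop wasn't clean. I'll regrasp, relieve the side load, and go back to the next half-turn start for a proper drop.

```bash
cat > back2.py <<'E'
from h import *
import pickle
p=np.array([612.9,-137.4]); z=139.5
bot.move_gripper(46); 
for yaw in(-2,-92): bot.line_to([*p,z],60,down(np.radians(yaw)))
show("pre"); bot.move_gripper(30,20); bot.pause(.1); show("regrip")
yaw=-92.0; dropped=False; top=-1
def relax(f):
    global p
    p=p+np.clip(f[:2]*.06,-.25,.25)*(np.hypot(*f[:2])>1.5)
f=F(2)
while yaw<-5 and not dropped:
    d=10 if yaw<-66 else 5
    yaw+=d; z+=d*12/360; relax(f); bot.line_to([*p,z],12,down(np.radians(yaw)))
    f=F(2); n=0
    while f[2]<2 and n<16:
        z-=0.5; n+=1; relax(f); bot.line_to([*p,z],15); f=F(2)
    while f[2]>6: z+=0.2; bot.line_to([*p,z],12); f=F(2)
    s=bot.read_state(); h=s["tcp_pos"][2]; top=max(top,h)
    print("yaw %.0f z %.2f tcp %.2f t %.2f"%(yaw,z,h,s["t"]),f,p)
    if top-h>0.8: # dropping: stop turning, ease it down
        for k in range(24):
            if f[2]>4.5 and np.hypot(*f[:2])<2 : break
            relax(f)
            if f[2]<4.5: z-=.5
            bot.line_to([*p,z],15); f=F(2)
        h=bot.read_state()["tcp_pos"][2]; print("eased",z,h,f,p); dropped=top-h>4.5
        if not dropped: break
    if np.hypot(*f[:2])>12: break
print(dropped,yaw,top); show("end"); pickle.dump((p,z,yaw),open("st.pkl","wb"))
im=bot.camera("side"); c=im[190:340,250:450]; cv2.imwrite("pics/drop.png",cv2.resize(c,None,fx=4,fy=4)[:,:,::-1])
E
python3 back2.py
```

```text
pre t37.22 [ 612.91 -137.38  139.5 ] F [0.15 0.39 0.08] M [ 0.02  0.14 -0.05] w46.1 j6 -0.12
regrip t37.61 [ 612.82 -137.43  139.5 ] F [-0.83  0.32  0.73] M [ 0.07  0.32 -0.02] w39.4 j6 -0.12
yaw -82 z 139.33 tcp 139.74 t 38.28 [-0.32  0.42  3.45] [ 612.9 -137.4]
yaw -72 z 139.67 tcp 139.99 t 38.64 [0.31 0.41 4.  ] [ 612.9 -137.4]
yaw -62 z 140.00 tcp 140.25 t 39.00 [1.28 0.32 3.38] [ 612.9 -137.4]
yaw -57 z 140.17 tcp 140.33 t 39.28 [1.86 1.02 3.67] [ 612.9 -137.4]
yaw -52 z 140.33 tcp 140.38 t 39.57 [2.07 1.48 3.12] [ 613.01 -137.34]
yaw -47 z 135.00 tcp 135.40 t 42.97 [-0.78  0.34  2.15] [ 613.92 -136.66]
eased 134.5 135.32856264773744 [-1.94  0.43  5.79] [ 613.64 -136.57]
True -47.0 140.37876911764153
end t43.82 [ 614.01 -136.71  135.33] F [-1.52  0.1   5.57] M [ 0.09  0.78 -0.01] w39.3 j6 0.66
```

The screw dropped cleanly by 5 mm (140.4 to 135.3). Now I'll turn it forward one full turn in two half-turn strokes.

```bash
cat > fwd.py <<'E'
from h import *
import pickle
p,z,yaw=pickle.load(open("st.pkl","rb"))
def stroke(y0,y1):
    global p,z
    y=y0; f=F(1)
    while y>y1+.1:
        p=np.clip(p+np.clip(f[:2]*.06,-.25,.25)*(np.hypot(*f[:2])>1.5),[612,-138.5],[615,-135.5])
        z+=np.clip((f[2]-1.5)*.06,-.3,.4)
        d=min(15,y-y1); y-=d; z-=d/30
        bot.line_to([*p,z],12,down(np.radians(y))); f=F(1)
        s=bot.read_state(); print("y %.0f z %.2f tcp %.2f t %.2f"%(y,z,s["tcp_pos"][2],s["t"]),f,"Mz %.2f"%s["moment"][2],p)
        if np.linalg.norm(f)>18 or abs(s["moment"][2])>1.5: raise SystemExit("stop")
stroke(-47,-227)
bot.move_gripper(46)
p=bot.read_state()["tcp_pos"][:2]; 
for a in(-137,-47): bot.line_to([*p,z],60,down(np.radians(a)))
bot.move_gripper(30,20); show("regrip"); bot.camera("side")
stroke(-47,-227)
f=F(2); z+=np.clip((f[2]-1)*.06,-.3,.4); bot.line_to([*p,z],12); bot.pause(.2); show("end")
im=bot.camera("side"); c=im[190:340,250:450]; cv2.imwrite("pics/end.png",cv2.resize(c,None,fx=4,fy=4)[:,:,::-1])
E
python3 fwd.py
```

```text
y -62 z 134.30 tcp 134.99 t 44.31 [0.54 1.26 4.11] Mz 0.05 [ 613.64 -136.57]
y -77 z 133.95 tcp 134.46 t 44.73 [3.12 1.39 4.47] Mz 0.06 [ 613.64 -136.57]
y -92 z 133.63 tcp 133.95 t 45.16 [ 1.86 -0.24  4.6 ] Mz -0.01 [ 613.83 -136.48]
y -107 z 133.32 tcp 133.47 t 45.58 [ 1.95 -0.66  4.23] Mz -0.01 [ 613.94 -136.5 ]
y -122 z 132.98 tcp 132.96 t 46.01 [ 2.21 -0.4   4.17] Mz 0.00 [ 614.06 -136.54]
y -137 z 132.64 tcp 132.46 t 46.43 [ 1.9  -1.31  4.68] Mz 0.02 [ 614.19 -136.56]
y -152 z 132.33 tcp 131.95 t 46.86 [ 0.68 -1.7   2.61] Mz -0.03 [ 614.3  -136.64]
y -167 z 131.90 tcp 131.47 t 47.28 [-0.06 -0.37  2.67] Mz -0.01 [ 614.35 -136.74]
y -182 z 131.47 tcp 131.00 t 47.71 [-1.99  1.68  1.14] Mz 0.04 [ 614.35 -136.74]
y -197 z 130.95 tcp 130.50 t 48.13 [-0.05  0.94 -0.15] Mz -0.01 [ 614.23 -136.64]
y -212 z 130.35 tcp 130.01 t 48.56 [-0.58  1.47 -1.03] Mz 0.01 [ 614.23 -136.64]
y -227 z 129.70 tcp 129.47 t 48.98 [-0.68  0.6  -2.14] Mz -0.03 [ 614.19 -136.55]
regrip t53.12 [ 614.41 -136.64  129.69] F [-0.09  0.49 -0.06] M [0.01 0.15 0.03] w39.3 j6 0.66
y -62 z 129.10 tcp 129.23 t 53.61 [0
[... 329 characters left out ...]
23  3.39] Mz -0.02 [ 614.35 -136.56]
y -137 z 126.91 tcp 126.77 t 55.73 [-1.01  1.5   2.04] Mz -0.00 [ 614.17 -136.42]
y -152 z 126.44 tcp 126.29 t 56.16 [-1.42  2.06  1.23] Mz 0.02 [ 614.11 -136.33]
y -167 z 125.92 tcp 125.81 t 56.58 [-0.39  2.37  0.78] Mz -0.02 [ 614.02 -136.21]
y -182 z 125.38 tcp 125.31 t 57.01 [-0.53  2.11  0.79] Mz 0.05 [ 614.   -136.07]
y -197 z 124.84 tcp 124.82 t 57.43 [-0.89  1.31  1.02] Mz -0.01 [ 613.97 -135.94]
y -212 z 124.31 tcp 124.33 t 57.86 [-1.3   1.19  1.48] Mz -0.03 [ 613.91 -135.86]
y -227 z 123.81 tcp 123.81 t 58.28 [0.51 1.64 0.38] Mz 0.01 [ 613.84 -135.79]
end t58.77 [ 613.9  -135.79  123.79] F [-0.53  1.1   1.44] M [ 0.35 -0.09 -0.03] w39.6 j6 -2.48
```

View pics/end.png

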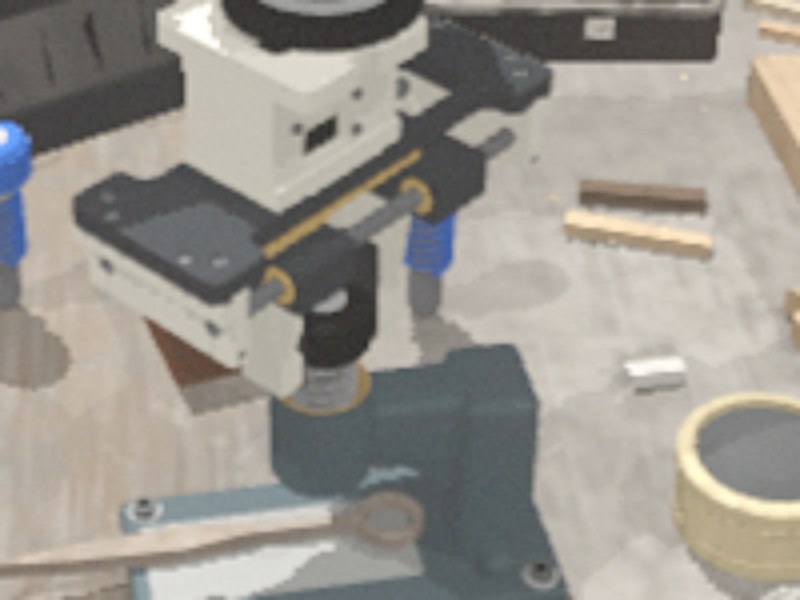

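The screw sits upright in the boss with about 20 mm of thread showing under the knob. The knob is still gripped and the blank hasn't moved, so I'm handing the job in.

```bash
python3 -c "
from h import *
bot.close_job(); show('done')"
```

```text
the job is handed in; nothing more can be done
the job is handed in; nothing more can be done
```

I handed the job in at about 59 s. The clamp screw is just started in the boss, and the gripper is still holding the knob. I lifted it from its block and lowered it onto the thread. Then I turned it backward until it dropped and forward one full turn (two 180° strokes with a regrasp between).

**Last checks**
- **Drop:** the tool fell about 5.0 mm (from z 140.4 to 135.3); the description gives 6 mm.
- **Forward turn:** 360° brought the tool down 11.5 mm, against 12 mm nominal. The difference is within the 2 mm axial play.
- **Forces:** no more than about 6 N was seen at any reading while turning, with under 0.1 N m of twist about the screw.
- **Final side picture:** the screw stands upright, about 20 mm of thread shows under the knob, and the shear blank, jig and blue look-alikes in view look undisturbed.

**What did not go cleanly:** on the first backward turn, about 6 N of side load made the screw hang, so it slid gradually past the drop point. I kept turning backward to the next start half a turn on, relieving the side load, and counted the forward turn from the clean drop there. That means the screw was turned backward about 280° in all, with one regrasp while it rested on the thread.

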